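Move the lift-off dust door to the other polishing hood

ROBOT

A 6-joint arm with a two-finger parallel gripper is mounted at the origin on a cart in front of the work surface, level with it; the furniture and walls round the work are solid. World frame = base frame: x ahead of the robot, y to its left, z up, the work surface at z = 0. Lengths are in m, angles in rad, forces in N, time in s.
With the tool pointing down it reaches from about 0.275 to 0.85 m from the base axis. Payload 5.2 kg.
Tool frame: the origin (TCP) lies midway between the tips of the shut fingers; the grasp point (between the pads) lies manip.grip_point_offset behind it (manip.grip_point_offset is the distance from the TCP to the grasp point, in m); z points along the fingers, y is the line along which they close (so a half turn about z gives the same grasp; the last joint's range is limited). The gripper opens to 85 mm and grips with 20 to 120 N. Pads are 22 mm wide; open, the fingers measure 114 mm over their backs; the gripper's body (76 mm by 85 mm) begins 54 mm behind the grasp point. The pads swing forward as they close: fully open they stand 13 mm farther back than shut.
Start: joints at [-1.308, 0.259, 1.535, -0, 1.348, -0.203], TCP at [0.247, -0.491, 0.193] pointing down, gripper open.
Joint ranges: [-3.14, 3.14], [-0.91, 2.08], [0.19, 2.58], [-1.22, 4.36], [0.22, 2.71], [-3.12, 3.12]. Speed limits (rad/s): [2.57, 2.57, 3.14, 3.14, 3.14, 3.14].

INTERFACE

Orientations are given as a unit quaternion [x, y, z, w].
In Python, from workcell import status, get_image, get_calibration, workorder, manip gives the robot as it stands. The module is installed in compiled form; this text tells all that it offers.
- The arm moves only by the tool carry_out, never from a script. Its argument "deltas" is a list that holds one entry, the list of rows, each a list of 6 numbers: the shift along the tool's x, y, z in normalised numbers (1 is 30 cm), then the turn, a rotation vector about the tool's x, y, z in fractions of the full range, 1 being 120 degrees. A call has 1 to 5 rows; each row is the pose to reach, as a shift and turn from the pose commanded when the call began, along the tool's axes at that moment; what a row does not reach only later rows make up. A row lasts 1/10 s, in which the tool goes at most 50 mm and 8.59 degrees, less where a joint would pass 70% of its speed; a pose out of reach is approached as far as the arm can. A call with a gripper value outside its range is refused whole. "fingers" is the finger opening in mm, from 0 to 85.4, set as the call begins (left out, the last holds). The fingers move at their own pace and stop on an object; "newtons" is the grip in N (left out, the last holds). Time passes only in rows, so rows that repeat a pose let the fingers close. It gives the time, the measured TCP pose, the force, the opening and the grip force at its end, in the units of the state.
- status.observe(): the state, without advancing time (a new reading comes with each control period).
- get_image(name): name is "side" or "top"; returns the picture (384x512x3 uint8, red, green, blue); there is no depth.
- get_calibration(name): a dict with "camera_matrix" (3x3 intrinsics, pixels), "extrinsics" (4x4, takes a point from camera to world coordinates). Camera axes: x right, y down, z forward; pixel columns grow to the right and rows downward; lengths in m; the calibration is good to about 2 mm. A picture is of the moment at which its call begins. get_calibration takes no time and is no camera call.
- workorder.job_done(): hands the job in; it is judged then, once.
The state is a dict: "time": time; "qpos": joint angles; "joint_velocities": joint speeds; "joint_torque": joint torques, N m; "tool_pos": TCP position; "eef_rot": TCP orientation; "contact_force": force on the tool from outside, world axes, zero at the start; "torque": the same for the moment, N m; "gripper_width": finger opening in m; "grip_force": force on a finger pad.
Only numpy, scipy, OpenCV 4.12 (cv2) and the standard library are available. Lean on these libraries where they do the work, as an engineer would, in place of code of your own. Each camera call takes 0.05 s, during which the arm holds its last target. There are 200 camera calls.

TASK

The wheel in the closed polishing hood is needed next, so move its dust door across to the open hood: squeeze the two finger tabs on top of the door together to draw its sprung hinge pins, lift the door off and carry it over without dropping it or laying it down. Drop it into the open hood's hinge saddles until it is fully home, hangs shut, and both pins have sprung out into their holes. That hinge bracket is set by hand, so feel the door in; never force the door or push hard on either hood, and leave the other things on the bench alone.

Things in the scene. Friction and masses are not known exactly. Their poses are not given: they have to be found in the camera images.
- closed_hood: Grey sheet-metal polishing hood fixed to the bench, 150 deep (x), 172 wide (y), 156 tall, motor at the back, narrow cork-coloured wheel inside, the door before its mouth at the start. May be the left or the right one. Origin: centre of its underside; x from its mouth to its back (the mouth looks to -x), y to its left, z up. Hinge axis exactly at (-91, 0, 140), along y; bracket as on the other.
- open_hood: The same hood with a wide pale wheel and no door at the start; same frame. Its dark hinge bracket, a slotted strip on the front with two ears, is clamped by hand (rigid, cannot be shifted): it sits anywhere up to 10 mm higher or lower and up to 4 mm to either side of its nominal place; this offset is not measured, only felt or seen. No offset in x. Mouth flange at x = -87.5, below z = 116.
- nominal_axis (a point): Nominal middle of the open hood's hinge axis: (-91, 0, 140) in its frame, same axes. About the true axis: two ears, inner faces 140 apart, 8 thick, with 9.6 wide pin holes; straight up to 22 above the axis, then flared outwards at 45 degrees to 30. Just inside each ear a V saddle (45 degrees, open upwards, 10 long in y) carries a barrel end; resting there, the barrel is on the axis.
- door: Plain aluminium flap, 180 to 260 g in all: a hinge barrel 16 in diameter and 136 long (y), from which a sheet 112 wide and 3 thick hangs to a rolled lip 110 below the axis. Origin: on the barrel axis at mid length; axes as the hood's (y along the barrel, z up). It is handled by two steel finger tabs on top, pinched together along y from above; fully squeezed, it can be carried by them.
- left_tab (a point): Middle of the upright finger tab joined to the +y pin, at (0, 17, 27) in the door's frame when let go, (0, 9, 27) when fully squeezed. Each tab is a plate 18 (x) by 4 (y) by 30 (z): 12 to 42 above the barrel's axis. The barrel's top is 8 above the axis, the hood's top 16.
- right_tab (a point): The same for the -y pin: (0, -17, 27) when let go, (0, -9, 27) when squeezed.
- left_pin (a joint): How far the +y pin is drawn in: 0 out (sprung home), 0.008 m fully drawn. Spring: 3.6 N at 0, 6.8 N at 0.008. Pins are 7 in diameter with round ends; out, they stand 7 beyond the barrel's ends, drawn, 1 inside. Let go while the barrel is above the saddles, they press on the ears' inner faces and the door sticks there until they are drawn again.
- right_pin (a joint): The same for the pin at the door's -y end.
- polish_bottle: White bottle with a black cap, 35 in diameter and 81 tall, standing loose between the two hoods; origin at the centre of its underside. Not to be disturbed.
- tape: Loose roll of tape lying flat, 104 across, 25 tall; origin at the centre of its underside. Not to be disturbed.
- rubber_block: Loose white block with rounded edges, 24 x 34 x 30; origin at the centre of its underside. Not to be disturbed.

How it is judged:
By the outcome, as a careful person would: the job done as asked, in the order asked, and still so for the second after the job is handed in, with the robot touching nothing.
It also fails if it takes over 58 s, if anything falls off the work surface, if the arm or the gripper's body presses on something with over 40 N, if the wrist force passes 120 N, or if a joint passes its speed limit or range.

## Working session

There is one attempt and no reset: what is moved stays moved. The work goes in short steps, Python scripts to look and compute and a tool call to move; the robot and the scene stay as the last step left them, time stands still between calls to the robot, and variables do not carry over. Pictures are saved under pics/ and viewed, at most 13 in all, crops included, and the job is handed in when it is done.

Besides the shell and the picture viewer there is one more tool, called in YAML: its name, and indented under it one key for each argument. carry_out: Moves the arm, as the interface text tells. Its arguments: {"type":"object","properties":{"deltas":{"type":"array","items":{"type":"array","items":{"type":"array","items":{"type":"number"}}}},"fingers":{"type":"number"},"newtons":{"type":"number"}},"required":["deltas"]}

```bash
mkdir -p pics; python3 - <<'E'
from workcell import status,get_image,get_calibration,manip
import cv2,numpy as np
print(status.observe()); print(manip.grip_point_offset)
for n in("side","top"):
    im=get_image(n); cv2.imwrite(f"pics/{n}0.png",cv2.cvtColor(im,cv2.COLOR_RGB2BGR))
    c=get_calibration(n);print(n,c["camera_matrix"],c["extrinsics"])
a=cv2.imread("pics/top0.png");cv2.imwrite("pics/top0b.png",cv2.resize(a,(800,600),interpolation=cv2.INTER_CUBIC))
a=cv2.imread("pics/side0.png");cv2.imwrite("pics/side0b.png",cv2.resize(a,(800,600),interpolation=cv2.INTER_CUBIC))
E
```

```text
{'time': 0.0, 'qpos': array([-1.30782157e+00,  2.59363742e-01,  1.53612233e+00,  1.05597020e-05,
        1.34798034e+00, -2.02771478e-01]), 'joint_velocities': array([ 0.00012418,  0.00031946, -0.0021731 ,  0.00106868, -0.00083222,
        0.00165816]), 'joint_torque': array([ 5.82290322e-04, -4.46029115e+01, -2.90573215e+01, -4.36557975e-04,
        1.16914557e-02,  2.69135472e-05]), 'tool_pos': array([ 0.24687647, -0.49079824,  0.19234784]), 'eef_rot': array([ 9.73007215e-01,  2.30772794e-01, -2.30514095e-05, -9.36608737e-04]), 'contact_force': array([ 0.05665004, -0.74077616, -0.0821691 ]), 'torque': array([0.03074263, 0.00877671, 0.0412947 ]), 'grip_force': 0.0, 'gripper_width': 0.0853922577669253}
0.0187
side [[390.67974783   0.         257.9553771 ]
 [  0.         390.67974783 191.73733318]
 [  0.           0.           1.        ]] [[-0.93825493 -0.1422562   0.31534245  0.19271627]
 [-0.34561616  0.42516748 -0.83652979  0.97351858]
 [-0.01507181 -0.89386564 -0.44808152  0.54000659]
 [ 0.          0.          0.          1.        ]]
top [[481.43837018   0.         257.86080719]
 [  0.         481.43837018 190.19764099]
 [  0.           0.           1.        ]] [[ 0.02951018 -0.99021467  0.1363967   0.31860676]
 [-0.99955079 -0.02851946  0.00921242  0.20658489]
 [-0.00523231 -0.13660729 -0.99061146  1.33526879]
 [ 0.          0.          0.          1.        ]]
```

View pics/top0b.png

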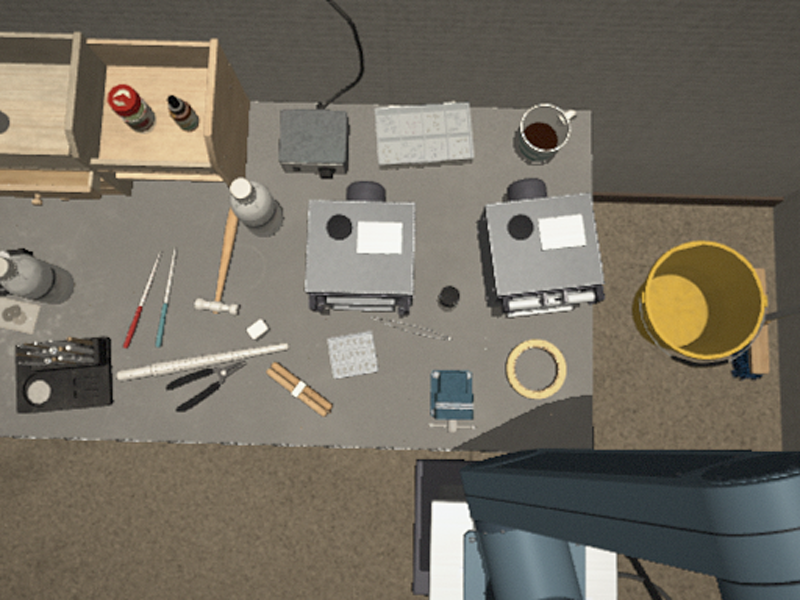

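View pics/side0b.png

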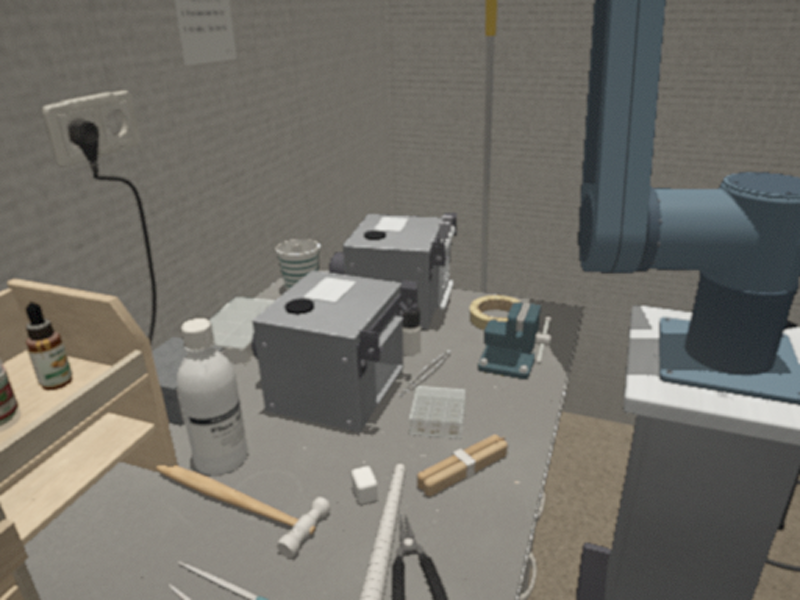

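The top view shows the closed hood on the right (door at about px 545,300 of 800x600), the open hood on the left (bracket at about 360,303), the bottle between them at 449,297 and the tape in front at 536,369. The side view shows the open hood nearer the camera. Next I enlarge the two hoods.

```bash
python3 - <<'E'
import cv2,numpy as np
a=cv2.imread("pics/top0.png")
f=lambda x,y:cv2.resize(a[y:y+90,x:x+85],None,fx=4.7,fy=6.6,interpolation=cv2.INTER_CUBIC)
g=lambda x,y,w,h,s:cv2.resize(a[y:y+h,x:x+w],None,fx=s,fy=s,interpolation=cv2.INTER_CUBIC)
m=np.hstack([g(190,120,80,85,5),g(306,118,80,85,5)])
cv2.imwrite("pics/c1.png",m)
s=cv2.imread("pics/side0.png")
cv2.imwrite("pics/c2.png",cv2.resize(s[130:280,160:310],None,fx=4,fy=4,interpolation=cv2.INTER_CUBIC))
E
```

```text
(no output)
```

View pics/c1.png

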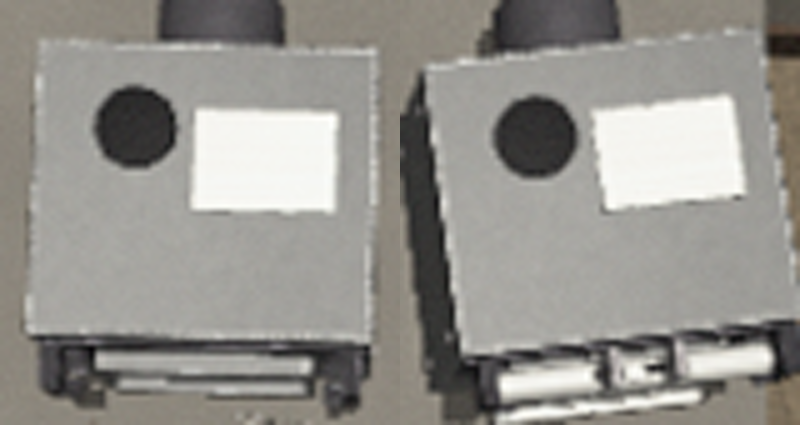

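View pics/c2.png

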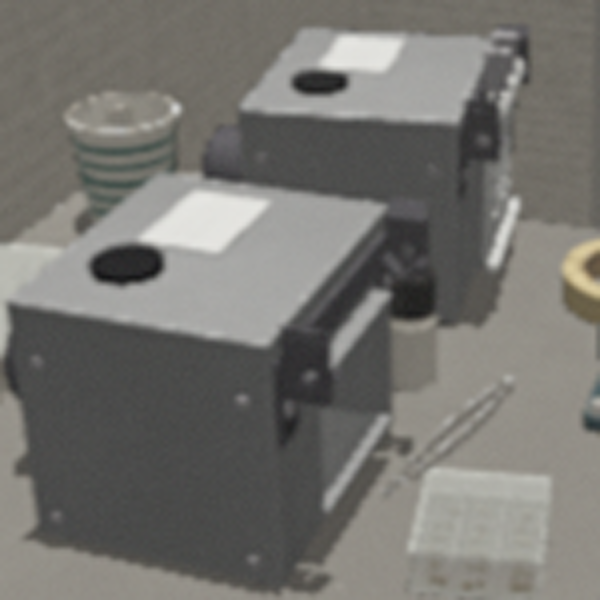

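Crops: the open hood's top corners are about (41,42),(377,50),(370,340),(28,335) in the left panel. The closed hood's are about (425,68),(757,31),(~799,322),(466,355), and its barrel runs from 497,385 to 775,355 with the tabs near 640,368. In the side crop the open hood's left ear hole shows near (310,377) and the closed hood's near (485,138). I'll fit the poses now.

```bash
cat > h.py <<'E'
import numpy as np
from workcell import get_calibration
from scipy.optimize import least_squares
from scipy.spatial.transform import Rotation as R
C={n:get_calibration(n) for n in("side","top")}
def proj(n,P):
    c=C[n];T=np.linalg.inv(c["extrinsics"]);p=np.atleast_2d(P)@T[:3,:3].T+T[:3,3]
    q=p@c["camera_matrix"].T;return q[:,:2]/q[:,2:]
def H(pose,L):  # hood frame (mm) -> world (m)
    x,y,t=pose;L=np.atleast_2d(L)/1000.;c,s=np.cos(t),np.sin(t)
    return np.c_[x+c*L[:,0]-s*L[:,1],y+s*L[:,0]+c*L[:,1],L[:,2]]
def up(p,o,s):return (np.array(p,float)+.5)/s-.5+np.array(o)
E
python3 - <<'E'
from h import *
K=[[75,86,156],[75,-86,156],[-75,-86,156],[-75,86,156]] # BL BR FR FL
obs={"open":(up([(41,42),(377,50),(370,340),(28,335)],(190,120),5),up([(10,303),(148,175),(390,205),(272,347)],(160,130),4)),
"closed":(up([(25,68),(357,31),(398,322),(66,355)],(306,118),5),up([(240,110),(300,28),(497,37),(468,122)],(160,130),4))}
for k,(t,s) in obs.items():
    for w in (0,1):
        f=lambda q:np.r_[(proj("top",H(q,K))-t).ravel(),w*(proj("side",H(q,K))-s).ravel()]
        r=least_squares(f,[.5,0,0]);print(k,w,r.x.round(4),np.degrees(r.x[2]).round(2),np.abs(r.fun).reshape(-1,2).round(1).tolist())
    q=r.x
    for dz in(-10,0,10):
        e=proj("side",H(q,[[-91,78,140+dz],[-91,-70,140+dz]]));print(dz,"side crop ear L outer, R inner hole",((e-[160,130]+.5)*4-.5).round(0).tolist())
    e=proj("top",H(q,[[-91,78,162],[-91,-78,162],[-91,0,140]]));print("top",e.round(1).tolist(), ((e-(np.array([190,120]) if k=="open" else [306,118]))*5+2).round(0).tolist())
E
```

```text
open 0 [0.5609 0.2885 0.0066] 0.38 [[0.6, 0.3], [0.5, 0.4], [0.6, 0.6], [0.4, 0.1], [0.0, 0.0], [0.0, 0.0], [0.0, 0.0], [0.0, 0.0]]
open 1 [0.5602 0.2892 0.0198] 1.13 [[1.3, 0.4], [0.2, 0.6], [0.7, 0.4], [0.3, 0.8], [1.3, 0.7], [1.9, 0.8], [0.7, 0.6], [0.2, 0.7]]
-10 side crop ear L outer, R inner hole [[310.0, 386.0], [405.0, 258.0]]
0 side crop ear L outer, R inner hole [[309.0, 369.0], [405.0, 242.0]]
10 side crop ear L outer, R inner hole [[308.0, 352.0], [405.0, 227.0]]
top [[197.6, 193.5], [261.0, 194.1], [229.9, 194.9]] [[40.0, 369.0], [357.0, 372.0], [201.0, 377.0]]
closed 0 [ 0.5732 -0.0044  0.1388] 7.95 [[0.7, 0.5], [0.8, 0.4], [1.2, 0.1], [1.4, 0.9], [0.0, 0.0], [0.0, 0.0], [0.0, 0.0], [0.0, 0.0]]
closed 1 [ 0.5725 -0.0044  0.1526] 8.74 [[1.0, 0.3], [0.3, 0.5], [1.6, 0.3], [0.9, 1.6], [0.1, 0.5], [0.9, 0.4], [0.1, 0.1], [1.9, 0.1]]
-10 side crop ear L outer, R inner hole [[486.0, 155.0], [515.0, 78.0]]
0 side crop ear L outer, R inner hole [[486.0, 141.0], [516.0, 65.0]]
10 side crop ear L outer, R inner hole [[486.0, 127.0], [516.0, 52.0]]
top [[322.3, 195.9], [385.2, 188.1], [352.1, 193.2]] [[84.0, 391.0], [398.0, 353.0], [233.0, 378.0]]
```

```bash
python3 - <<'E'
from h import *
import cv2
from scipy.ndimage import map_coordinates as mc
K=np.array([[75,86,156],[75,-86,156],[-75,-86,156],[-75,86,156]])
G={n:cv2.GaussianBlur(cv2.imread(f"pics/{n}0.png"),(0,0),.7).astype(float).mean(2) for n in C}
def edges(n,q,use,win):
    o=[]
    for i in use:
        a,b=K[i],K[(i+1)%4]
        for u in np.linspace(.12,.88,40):
            o.append((a+u*(b-a),b-a))
    L=np.array([x[0] for x in o]);D=np.array([x[1] for x in o])
    p=proj(n,H(q,L));d=proj(n,H(q,L+D*.01))-p;d/=np.linalg.norm(d,axis=1)[:,None];nn=np.c_[-d[:,1],d[:,0]]
    s=np.arange(-win,win+.01,.1);P=p[:,None]+s[None,:,None]*nn[:,None]
    g=np.abs(np.gradient(mc(G[n],[P[...,1],P[...,0]],order=3),axis=1))
    k=g.argmax(1);return L,p+s[k][:,None]*nn,nn
for name,q in(("open",[.5605,.289,.01]),("closed",[.573,-.0044,.145])):
  for use in({"top":[0,1,2,3]},{"top":[0,1,2,3],"side":[0,3]},{"side":[0,2,3]},{"top":[1,3]},{"top":[0,2]}):
    x=np.array(q)
    for it in range(4):
        M={n:edges(n,x,u,2.5 if it<2 else 1.5) for n,u in use.items()}
        f=lambda z:np.concatenate([((proj(n,H(z,L))-t)*nn).sum(1) for n,(L,t,nn) in M.items()])
        r=least_squares(f,x,loss="soft_l1",f_scale=.3);x=r.x
    print(name,use,x.round(4),np.degrees(x[2]).round(2),"med res",np.median(np.abs(f(x))).round(2),[np.median(e).round(2) for e in np.split(f(x),len(f(x))//40)])
E
```

```text
open {'top': [0, 1, 2, 3]} [0.5615 0.2888 0.0018] 0.1 med res 0.2 [np.float64(-0.0), np.float64(-0.14), np.float64(-0.11), np.float64(-0.21)]
open {'top': [0, 1, 2, 3], 'side': [0, 3]} [0.5613 0.2894 0.0012] 0.07 med res 0.3 [np.float64(0.1), np.float64(0.1), np.float64(-0.2), np.float64(-0.4), np.float64(-0.3), np.float64(0.7)]
open {'side': [0, 2, 3]} [0.5599 0.2919 0.0042] 0.24 med res 0.1 [np.float64(0.2), np.float64(0.09), np.float64(-0.0)]
open {'top': [1, 3]} [1101.8336   11.2427   -1.1598] -66.45 med res 1.5 [np.float64(1.5), np.float64(1.5)]
open {'top': [0, 2]} [-81.219  -60.0926 -12.5618] -719.74 med res 0.69 [np.float64(0.68), np.float64(0.7)]
closed {'top': [0, 1, 2, 3]} [ 0.5749 -0.0043  0.143 ] 8.19 med res 0.2 [np.float64(-0.0), np.float64(-0.1), np.float64(0.0), np.float64(-0.1)]
closed {'top': [0, 1, 2, 3], 'side': [0, 3]} [ 0.5745 -0.0041  0.1433] 8.21 med res 0.3 [np.float64(0.11), np.float64(0.05), np.float64(-0.16), np.float64(-0.15), np.float64(-0.4), np.float64(0.8)]
closed {'side': [0, 2, 3]} [0.5724 0.0013 0.1469] 8.42 med res 0.15 [np.float64(-0.09), np.float64(-0.0), np.float64(0.0)]
closed {'top': [1, 3]} [-692.8998 -100.301   -28.1331] -1611.91 med res 0.73 [np.float64(0.75), np.float64(0.71)]
closed {'top': [0, 2]} [-2.483260e+01  2.457757e+02  1.260000e-01] 7.22 med res 0.04 [np.float64(0.0), np.float64(0.0)]
```

```bash
python3 - <<'E'
from h import *
import cv2
t=cv2.imread("pics/top0.png");s=cv2.imread("pics/side0.png")
z=lambda a,x,y,w,h,k:cv2.resize(a[y:y+h,x:x+w],None,fx=k,fy=k,interpolation=cv2.INTER_CUBIC)
m=np.zeros((600,800,3),np.uint8)
m[:250]=z(t,190,182,80,25,10)
m[250:600,:275]=z(s,222,175,55,70,5)
m[250:250+150,300:780]=z(t,314,182,80,25,6)
m[405:600,300:495]=z(s,270,130,39,39,5)
cv2.imwrite("pics/c3.png",m)
qo=[.5611,.2893,.0015]
for dy in(-4,0,4):
  for dz in (-8,0):
    L=[[-91,86+dy,170+dz],[-91,-86+dy,170+dz],[-91,78+dy,162+dz],[-91,-78+dy,162+dz],[-91,70+dy,162+dz],[-91,-70+dy,162+dz]]
    print("top",dy,dz,((proj("top",H(qo,L))-[190,182]+.5)*10-.5).round(0).tolist())
for dz in(-10,-5,0,5):
    L=[[-91,78,140+dz],[-91,86,170+dz],[-91,78,162+dz],[-91,-70,140+dz],[-91,-86,170+dz]]
    print("side",dz,((proj("side",H(qo,L))-[222,175]+.5)*5+[0,250]).round(0).tolist())
qc=[.5745,-.0041,.1433]
L=[[-91,78,140],[-91,86,170],[-91,78,162]]
print("closed side",((proj("side",H(qc,L))-[270,130]+.5)*5+[300,405]).round(0).tolist())
L=[[-91,86,170],[-91,-86,170],[-91,17,182],[-91,-17,182],[-91,68,140],[-91,-68,140]]
print("closed top",((proj("top",H(qc,L))-[314,182]+.5)*6+[300,250]).round(0).tolist())
E
```

```text
top -4 -8 [[58.0, 110.0], [756.0, 129.0], [94.0, 115.0], [724.0, 132.0], [126.0, 116.0], [692.0, 131.0]]
top -4 0 [[53.0, 105.0], [757.0, 124.0], [90.0, 111.0], [724.0, 128.0], [122.0, 111.0], [691.0, 127.0]]
top 0 -8 [[41.0, 109.0], [740.0, 128.0], [78.0, 114.0], [708.0, 131.0], [110.0, 115.0], [675.0, 131.0]]
top 0 0 [[37.0, 105.0], [740.0, 124.0], [74.0, 110.0], [708.0, 127.0], [106.0, 111.0], [675.0, 126.0]]
top 4 -8 [[25.0, 109.0], [724.0, 128.0], [62.0, 114.0], [692.0, 131.0], [94.0, 115.0], [659.0, 130.0]]
top 4 0 [[20.0, 104.0], [724.0, 123.0], [58.0, 110.0], [691.0, 127.0], [90.0, 111.0], [659.0, 126.0]]
side -10 [[71.0, 510.0], [60.0, 454.0], [69.0, 462.0], [196.0, 350.0], [207.0, 277.0]]
side -5 [[70.0, 499.0], [59.0, 443.0], [68.0, 451.0], [196.0, 340.0], [207.0, 267.0]]
side 0 [[70.0, 488.0], [59.0, 432.0], [68.0, 440.0], [196.0, 330.0], [207.0, 257.0]]
side 5 [[69.0, 478.0], [58.0, 420.0], [67.0, 429.0], [196.0, 321.0], [207.0, 247.0]]
closed side [[353.0, 582.0], [351.0, 535.0], [353.0, 543.0]]
closed top [[333.0, 329.0], [752.0, 282.0], [507.0, 306.0], [590.0, 297.0], [367.0, 334.0], [691.0, 297.0]]
```

View pics/c3.png

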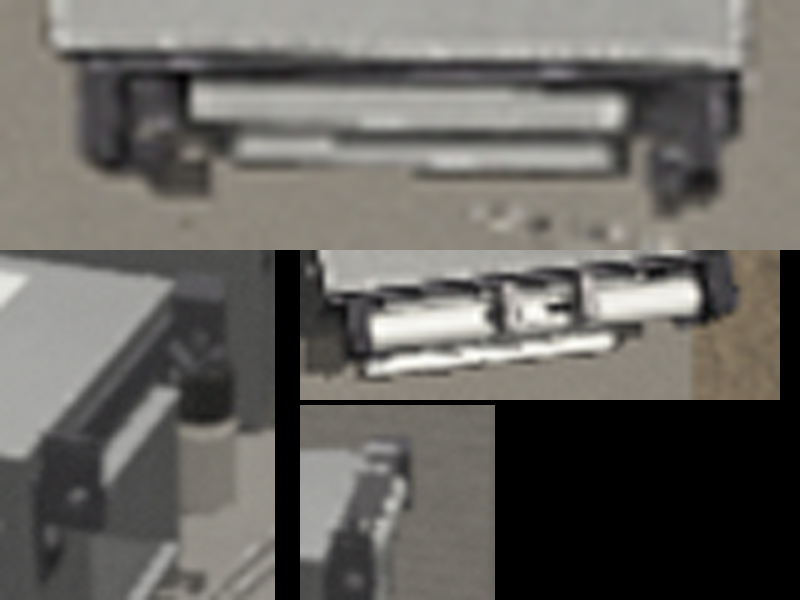

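The bracket panel shows the open hood's ear outlines near columns 80 and 741, about 4 mm toward -y of nominal. Its left pin hole is near (78,495), about 5 mm low. The closed hood's hole at (352,579) matches its prediction within about 1 mm. Moving above the door now.

```bash
cat > g.py <<'E'
import sys,numpy as np
from workcell import status
from scipy.spatial.transform import Rotation as R
def goal(p,yaw):
    s=status.observe();r=R.from_quat(s["eef_rot"])
    a=np.radians(yaw);t=R.from_matrix(np.array([[np.cos(a),np.sin(a),0],[np.sin(a),-np.cos(a),0],[0,0,-1.]]))
    print("t",round(s["time"],2),"pos",(s["tool_pos"]*1000).round(1),"d",(r.inv().apply(np.array(p)-s["tool_pos"]*1000)).round(1),"rot",np.degrees((r.inv()*t).as_rotvec()).round(2),
    "F",s["contact_force"].round(1),"T",s["torque"].round(2),"w",(s["gripper_width"]*1000).round(1),"g",round(s["grip_force"],1))
if __name__=="__main__":
    v=list(map(float,sys.argv[1:]));goal(v[:3],v[3])
E
python3 g.py 484.4 -17.1 250 8.2
```

```text
Traceback (most recent call last):
  File "g.py", line 10, in <module>
    v=list(map(float,sys.argv[1:]));goal(v[:3],v[3])
                                    ~~~~^^^^^^^^^^^^
  File "g.py", line 8, in goal
    "F",s["contact_force"].round(1),"T",s["torque"].round(2),"w",(s["gripper_width"]*1000).round(1),"g",round(s["grip_force"],1))
                                                                 ^^^^^^^^^^^^^^^^^^^^^^^^^^^^^^^
AttributeError: 'float' object has no attribute 'round'
```

```bash
sed -i 's/(s\["gripper_width"\]\*1000).round(1)/round(s["gripper_width"]*1000,1)/' g.py; python3 g.py 484.4 -17.1 250 8.2
```

```text
t 0.1 pos [ 246.9 -490.8  192.5] d [ 425.  -316.7  -56.9] rot [-1.000e-01 -1.000e-02  1.849e+01] F [ 1.  -0.1 -0.3] T [-0.02  0.01 -0.02] w 85.8 g 0.0
```

Careful with the scale: shifts go in shares of 30 cm and turns go in shares of 120 degrees. That gives: 160 mm / 300 = 0.5333, 120 mm / 300 = 0.4, 18.5 degrees / 120 = 0.1542.

carry_out:
  deltas:
    - [[0,0,-0.1667,0,0,0.0667],[0.1333,-0.1,-0.19,0,0,0.1333],[0.2667,-0.2,-0.19,0,0,0.1542],[0.4,-0.3,-0.19,0,0,0.1542],[0.5333,-0.3967,-0.19,0,0,0.1542]]
  fingers: 85
  newtons: 40

```text
time: 0.6
tool_pos: [0.3368, -0.3113, 0.2499]
eef_rot: [0.997, 0.071, -0.0, -0.0]
contact_force: [0.8, -0.6, -1.1]
gripper_width: 0.085
grip_force: 0.0
```

```bash
python3 g.py 484.4 -17.1 250 8.2
```

```text
t 0.6 pos [ 336.8 -311.3  249.9] d [ 1.877e+02 -2.704e+02  1.000e-01] rot [-0.03  0.   -0.07] F [ 0.8 -0.6 -1.1] T [ 0.02 -0.06 -0.06] w 85.0 g 0.0
```

To row units: -200 mm / 300 = -0.6667, -160 mm / 300 = -0.5333.

carry_out:
  deltas:
    - [[0.0933,-0.1333,0,0,0,0],[0.1867,-0.2667,0,0,0,0],[0.28,-0.4,0,0,0,0],[0.3733,-0.5333,0,0,0,0],[0.4667,-0.6667,0,0,0,0]]

```text
time: 1.1
tool_pos: [0.4469, -0.0933, 0.2501]
eef_rot: [0.997, 0.071, -0.0, -0.0]
contact_force: [1.3, -1.0, -0.1]
gripper_width: 0.0847
grip_force: 0.0
```

To row units: -70 mm / 300 = -0.2333, -67 mm / 300 = -0.2233.

carry_out:
  deltas:
    - [[0.0833,-0.12,0,0,0,0],[0.15,-0.2233,0,0,0,0],[0.16,-0.2333,0,0,0,0],[0.16,-0.2333,0,0,0,0],[0.16,-0.2333,0,0,0,0]]

```text
time: 1.6
tool_pos: [0.4837, -0.02, 0.2499]
eef_rot: [0.997, 0.071, -0.0, 0.0]
contact_force: [-0.6, 0.1, 0.9]
gripper_width: 0.0853
grip_force: 0.0
```

```bash
python3 g.py 484.4 -17.1 153 8.2; python3 - <<'E'
from h import *
from workcell import get_image
import cv2
t=cv2.cvtColor(get_image("top"),cv2.COLOR_RGB2BGR);s=cv2.cvtColor(get_image("side"),cv2.COLOR_RGB2BGR)
z=lambda a,x,y,w,h,k:cv2.resize(a[y:y+h,x:x+w],None,fx=k,fy=k,interpolation=cv2.INTER_CUBIC)
cv2.imwrite("pics/c4.png",np.hstack([z(t,300,120,100,100,4),z(s,240,90,100,100,4)]))
E
```

```text
t 1.6 pos [483.7 -20.  249.9] d [ 1.2 -2.8 96.9] rot [ 0.02  0.06 -0.03] F [-0.6  0.1  0.9] T [ 0.02 -0.03 -0.01] w 85.3 g 0.0
```

View pics/c4.png

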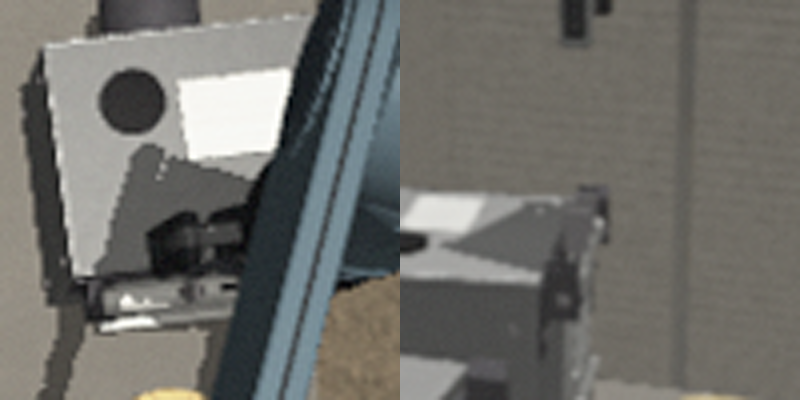

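The gripper hangs over the door with its fingers at about (200,240) in the top crop; the arm covers the right half and nothing is in the way. Descending.

To row units: 97 mm / 300 = 0.3233, 92 mm / 300 = 0.3067.

carry_out:
  deltas:
    - [[0,-0.0083,0.1333,0,0,0],[0,-0.0083,0.2333,0,0,0],[0,-0.0083,0.2833,0,0,0],[0,-0.0083,0.3067,0,0,0],[0,-0.0083,0.3233,0,0,0]]

```text
time: 2.2
tool_pos: [0.4837, -0.0177, 0.1531]
eef_rot: [0.998, 0.071, -0.0, 0.0]
contact_force: [-0.6, 0.9, 0.4]
gripper_width: 0.0846
grip_force: 0.0
```

carry_out:
  deltas:
    - [[0,0,0,0,0,0],[0,0,0,0,0,0],[0,0,0,0,0,0],[0,0,0,0,0,0],[0,0,0,0,0,0]]
  fingers: 38
  newtons: 20

```text
time: 2.7
tool_pos: [0.4841, -0.0167, 0.1536]
eef_rot: [0.997, 0.071, 0.0, 0.0]
contact_force: [-0.7, 0.3, 0.2]
gripper_width: 0.0378
grip_force: 0.0
```

```bash
python3 g.py 483.7 -17.1 153 8.2
```

```text
t 2.7 pos [484.1 -16.7 153.6] d [-0.5  0.3  0.6] rot [ 0.02 -0.05 -0.  ] F [-0.7  0.3  0.2] T [-0.05 -0.01  0.01] w 37.8 g 0.0
```

carry_out:
  deltas:
    - [[0,0,0,0,0,0],[0,0,0,0,0,0],[0,0,0,0,0,0],[0,0,0,0,0,0],[0,0,0,0,0,0]]
  fingers: 20
  newtons: 45

```text
time: 3.2
tool_pos: [0.4838, -0.0167, 0.1532]
eef_rot: [0.997, 0.071, -0.0, -0.0]
contact_force: [0.7, -0.1, 0.1]
gripper_width: 0.02
grip_force: 0.0
```

```bash
python3 g.py 483.7 -17.1 153 8.2
```

```text
t 3.2 pos [483.8 -16.7 153.2] d [-0.2  0.4  0.2] rot [-0.    0.   -0.01] F [ 0.7 -0.1  0.1] T [ 0.02 -0.03  0.02] w 20.0 g 0.0
```

```bash
python3 - <<'E'
from h import *
from workcell import get_image,status
import cv2
t=cv2.cvtColor(get_image("top"),cv2.COLOR_RGB2BGR);s=cv2.cvtColor(get_image("side"),cv2.COLOR_RGB2BGR)
z=lambda a,x,y,w,h,k:cv2.resize(a[y:y+h,x:x+w],None,fx=k,fy=k,interpolation=cv2.INTER_CUBIC)
cv2.imwrite("pics/c5.png",np.hstack([z(t,315,160,50,60,8),z(s,260,115,50,60,8)]))
q=status.observe();print(q["gripper_width"],q["grip_force"])
for n in C:print(n,proj(n,[q["tool_pos"],q["tool_pos"]+[0,0,.0187]]))
E
```

```text
0.020232951091359908 0.0
side [[284.72681343 150.04913489]
 [284.83206603 143.7091164 ]]
top [[352.52544032 191.90962355]
 [353.98035487 190.88811754]]
```

View pics/c5.png

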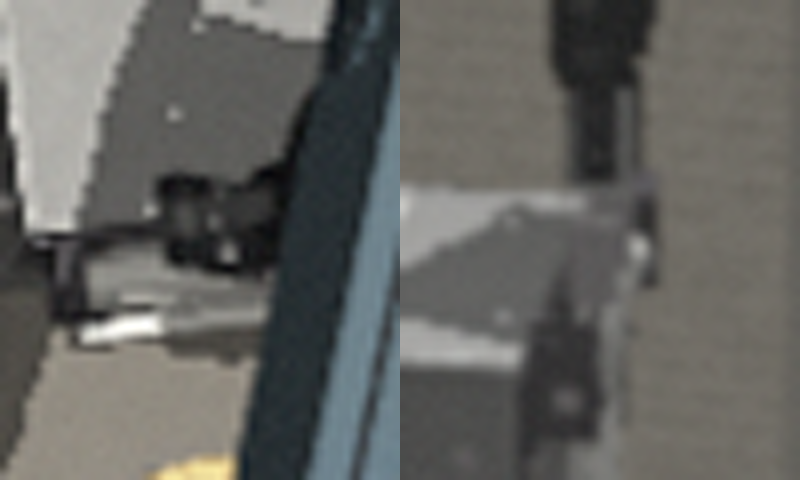

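```bash
python3 - <<'E'
from h import *
p=np.array([.4837,-.0200,.2499]);yv=np.array([np.sin(.143),-np.cos(.143),0])
for w in(-.0425,.0425):
  for b in(0,.013,.03): print("c4",w,b,((proj("side",p+w*yv+[0,0,b])[0]-[240,90])*4+[400,0]).round(0))
p=np.array([.4838,-.0167,.1532])
for w in(-.01,.01):
  for b in(0,.01,.03): print("c5",w,b,((proj("side",p+w*yv+[0,0,b])[0]-[260,115])*8+[400,0]).round(0),((proj("top",p+w*yv+[0,0,b])[0]-[315,160])*8).round(0))
a=H([.5745,-.0041,.1433],[[-91,17,182],[-91,9,182],[-91,9,152],[-91,-17,182],[-91,0,148]])
print(((proj("side",a)-[260,115])*8+[400,0]).round(0),((proj("top",a)-[315,160])*8).round(0))
E
```

```text
c4 -0.0425 0 [573. 121.]
c4 -0.0425 0.013 [573. 102.]
c4 -0.0425 0.03 [574.  76.]
c4 0.0425 0 [592.  87.]
c4 0.0425 0.013 [592.  68.]
c4 0.0425 0.03 [593.  44.]
c5 -0.01 0 [594. 290.] [268. 259.]
c5 -0.01 0.01 [594. 263.] [274. 255.]
c5 -0.01 0.03 [595. 208.] [286. 246.]
c5 0.01 0 [602. 271.] [332. 252.]
c5 0.01 0.01 [603. 244.] [339. 247.]
c5 0.01 0.03 [603. 189.] [352. 238.]
[[590. 218.]
 [594. 210.]
 [593. 292.]
 [605. 186.]
 [596. 294.]] [[264. 247.]
 [290. 244.]
 [272. 257.]
 [375. 234.]
 [298. 256.]]
```

The side crop shows the dark finger ends near row 185, while the reported TCP projects to rows 270–290. The earlier crop had the same gap, so the finger ends are really about 37–39 mm above the reported TCP, still over the tabs. That explains the zero grip force. I'll open and feel downward.

To row units: 12 mm / 300 = 0.04, 10 mm / 300 = 0.0333.

carry_out:
  deltas:
    - [[0,0,0,0,0,0],[0,0,0,0,0,0],[0,0,0.0167,0,0,0],[0,0,0.0333,0,0,0],[0,0,0.04,0,0,0]]
  fingers: 70
  newtons: 20

```text
time: 3.8
tool_pos: [0.4833, -0.0166, 0.1403]
eef_rot: [0.997, 0.071, -0.001, -0.0]
contact_force: [-0.1, -0.1, -0.3]
gripper_width: 0.0699
grip_force: 0.0
```

To row units: 6 mm / 300 = 0.02, 4 mm / 300 = 0.0133.

carry_out:
  deltas:
    - [[0,0,0.0067,0,0,0],[0,0,0.0133,0,0,0],[0,0,0.02,0,0,0],[0,0,0.02,0,0,0]]

```text
time: 4.2
tool_pos: [0.4836, -0.0167, 0.1349]
eef_rot: [0.997, 0.071, -0.0, -0.0]
contact_force: [0.8, 0.0, -0.5]
gripper_width: 0.0701
grip_force: 0.0
```

```bash
python3 g.py 483.7 -17.1 117 8.2; python3 - <<'E'
from h import *
from workcell import get_image,status
import cv2
s=cv2.cvtColor(get_image("side"),cv2.COLOR_RGB2BGR)
cv2.imwrite("pics/c6.png",cv2.resize(s[100:175,250:325],None,fx=8,fy=8,interpolation=cv2.INTER_CUBIC))
p=status.observe()["tool_pos"];yv=np.array([np.sin(.143),-np.cos(.143),0])
for w in(-.035,.035):
  for b in(.01,.047): print(w,b,((proj("side",p+w*yv+[0,0,b])[0]-[250,100])*8).round(0))
E
```

```text
t 4.2 pos [483.6 -16.7 134.9] d [-0.   0.4 17.9] rot [-0.01  0.03 -0.01] F [ 0.8  0.  -0.5] T [ 0.   -0.01 -0.05] w 70.1 g 0.0
-0.035 0.01 [262. 458.]
-0.035 0.047 [264. 356.]
0.035 0.01 [292. 388.]
0.035 0.047 [294. 290.]
```

View pics/c6.png

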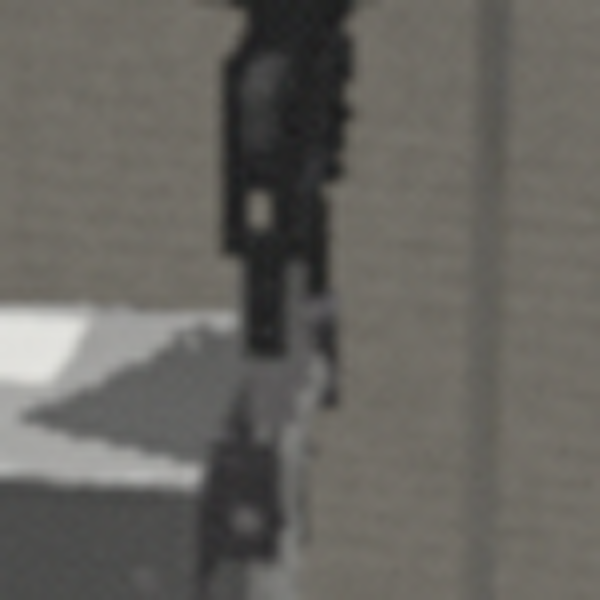

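The near finger ends at (265,355), which matches a tip 37 mm above the reported TCP plus the opening swing. I'll take the real tip height as TCP z + 37 mm. Going down 17 mm more, then squeezing.

To row units: 17 mm / 300 = 0.0567, 14 mm / 300 = 0.0467.

carry_out:
  deltas:
    - [[0,0,0.0167,0,0,0],[0,0,0.0333,0,0,0],[0,0,0.0467,0,0,0],[0,0,0.0567,0,0,0],[0,0,0.0567,0,0,0]]

```text
time: 4.75
tool_pos: [0.4834, -0.0166, 0.1176]
eef_rot: [0.997, 0.071, -0.001, -0.0]
contact_force: [0.5, 0.2, 0.6]
gripper_width: 0.0702
grip_force: 0.0
```

carry_out:
  deltas:
    - [[0,0,0,0,0,0],[0,0,0,0,0,0],[0,0,0,0,0,0],[0,0,0,0,0,0]]
  fingers: 20
  newtons: 30

```text
time: 5.15
tool_pos: [0.4845, -0.017, 0.1195]
eef_rot: [0.997, 0.071, 0.001, 0.0]
contact_force: [-0.8, -1.2, 7.4]
gripper_width: 0.0206
grip_force: 26.9
```

```bash
python3 g.py 483.7 -17.1 117 8.2
```

```text
t 5.15 pos [484.5 -17.  119.5] d [-0.8  0.   2.5] rot [ 0.05 -0.1  -0.01] F [-0.8 -1.2  7.4] T [0.01 0.28 0.01] w 20.6 g 26.9
```

To row units: -6 mm / 300 = -0.02, -4 mm / 300 = -0.0133.

carry_out:
  deltas:
    - [[0,0,0,0,0,0],[0,0,0,0,0,0],[0,0,-0.0067,0,0,0],[0,0,-0.0133,0,0,0],[0,0,-0.02,0,0,0]]
  newtons: 50

```text
time: 5.65
tool_pos: [0.4834, -0.0166, 0.124]
eef_rot: [0.997, 0.071, -0.0, -0.0]
contact_force: [0.2, -0.7, -2.0]
gripper_width: 0.0209
grip_force: 25.5
```

```bash
python3 g.py 483.7 -17.1 117 8.2
```

```text
t 5.65 pos [483.4 -16.6 124. ] d [0.2 0.6 7. ] rot [-0.03  0.05 -0.01] F [ 0.2 -0.7 -2. ] T [ 0.01 -0.01 -0.04] w 20.9 g 25.5
```

To row units: -65 mm / 300 = -0.2167, -55 mm / 300 = -0.1833.

carry_out:
  deltas:
    - [[0,0,-0.0333,0,0,0],[0,0,-0.0833,0,0,0],[0,0,-0.1333,0,0,0],[0,0,-0.1833,0,0,0],[0,0,-0.2167,0,0,0]]
  fingers: 10
  newtons: 50

```text
time: 6.15
tool_pos: [0.4843, -0.0168, 0.1908]
eef_rot: [0.997, 0.071, 0.001, 0.0]
contact_force: [0.2, 0.8, -2.7]
gripper_width: 0.0193
grip_force: 51.5
```

```bash
python3 g.py 483.7 -17.1 189 8.2; python3 - <<'E'
from h import *
from workcell import get_image,status
import cv2
s=cv2.cvtColor(get_image("side"),cv2.COLOR_RGB2BGR)
cv2.imwrite("pics/c7.png",cv2.resize(s[60:180,220:340],None,fx=5,fy=5,interpolation=cv2.INTER_CUBIC))
p=status.observe()["tool_pos"];yv=np.array([np.sin(.143),-np.cos(.143),0])
for dz in(.016,.0205,.025):
  print(dz,[((proj("side",p+w*yv+[0,0,dz+b])[0]-[220,60])*5).round(0).tolist() for w,b in((-.068,0),(.068,0),(-.056,-.11),(.056,-.11))])
E
```

```text
t 6.15 pos [484.3 -16.8 190.8] d [-0.6  0.2  1.8] rot [ 0.03 -0.08 -0.01] F [ 0.2  0.8 -2.7] T [-0.02  0.03  0.01] w 19.3 g 51.5
0.016 [[304.0, 396.0], [341.0, 319.0], [305.0, 580.0], [334.0, 504.0]]
0.0205 [[304.0, 387.0], [341.0, 312.0], [305.0, 573.0], [334.0, 497.0]]
0.025 [[304.0, 379.0], [341.0, 304.0], [305.0, 565.0], [335.0, 490.0]]
```

View pics/c7.png

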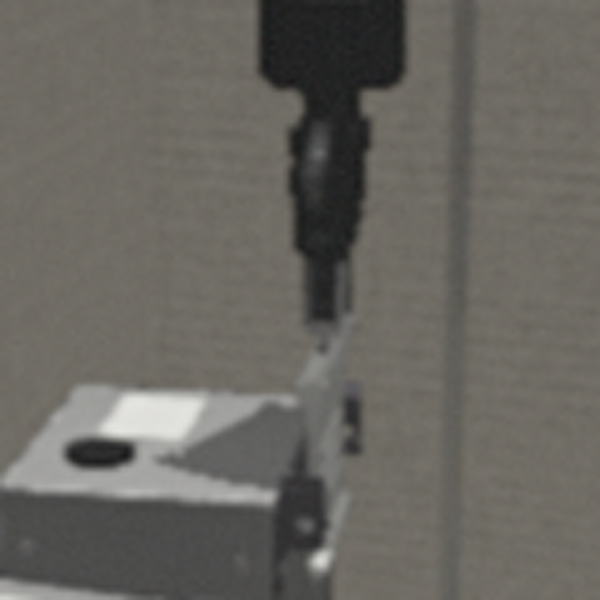

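The door hangs from the fingers clear above the hood: near barrel end about (305,385), lip about (320,560). The axis is about 20 mm above the reported TCP. Carrying it out to the front and across.

To row units: -85 mm / 300 = -0.2833, -75 mm / 300 = -0.25, 2 degrees / 120 = 0.0167.

carry_out:
  deltas:
    - [[-0.05,0,-0.04,0,0,0],[-0.1167,0,-0.08,0,0,0],[-0.1833,0,-0.1,0,0,0],[-0.25,0,-0.1,0,0,0],[-0.2833,-0.05,-0.1,0,0,0.0167]]

```text
time: 6.7
tool_pos: [0.3963, -0.0149, 0.2192]
eef_rot: [0.999, 0.053, -0.0, 0.0]
contact_force: [-0.6, 0.9, -2.2]
gripper_width: 0.0192
grip_force: 51.5
```

To row units: -165 mm / 300 = -0.55, -130 mm / 300 = -0.4333, 6 degrees / 120 = 0.05.

carry_out:
  deltas:
    - [[0,-0.1,0,0,0,0.0167],[0,-0.2,0,0,0,0.0333],[0,-0.3167,0,0,0,0.05],[0,-0.4333,0,0,0,0.05],[0,-0.55,0,0,0,0.05]]

```text
time: 7.2
tool_pos: [0.3792, 0.1513, 0.2191]
eef_rot: [1.0, 0.001, -0.0, -0.0]
contact_force: [1.3, 0.4, -2.2]
gripper_width: 0.0186
grip_force: 51.5
```

```bash
python3 g.py 395 285.5 221 0.1
```

```text
t 7.2 pos [379.2 151.3 219.1] d [  16.2 -134.1   -1.9] rot [-0.    0.01  0.06] F [ 1.3  0.4 -2.2] T [-0.08 -0.07 -0.02] w 18.6 g 51.5
```

To row units: -133.5 mm / 300 = -0.445, -115 mm / 300 = -0.3833.

carry_out:
  deltas:
    - [[0,-0.1,0,0,0,0],[0,-0.2,0,0,0,0],[0.0167,-0.3,0,0,0,0],[0.0333,-0.3833,0,0,0,0],[0.0533,-0.445,-0.0067,0,0,0]]
  newtons: 35

```text
time: 7.7
tool_pos: [0.3947, 0.2852, 0.2206]
eef_rot: [1.0, 0.002, -0.001, 0.0]
contact_force: [0.2, -0.2, -2.0]
gripper_width: 0.0189
grip_force: 51.5
```

To row units: 74 mm / 300 = 0.2467, 72 mm / 300 = 0.24.

carry_out:
  deltas:
    - [[0.0667,0,0,0,0,0],[0.1333,0,0,0,0,0],[0.2,0,0,0,0,0],[0.24,0,0,0,0,0],[0.2467,0,0,0,0,0]]

```text
time: 8.2
tool_pos: [0.4702, 0.2836, 0.2205]
eef_rot: [1.0, 0.001, -0.0, 0.0]
contact_force: [-0.8, -0.5, -3.1]
gripper_width: 0.0195
grip_force: 51.5
```

To row units: 15 mm / 300 = 0.05, 10 mm / 300 = 0.0333.

carry_out:
  deltas:
    - [[0,0,0.0167,0,0,0],[0,0,0.0333,0,0,0],[0,0,0.05,0,0,0],[0,0,0.05,0,0,0]]

```text
time: 8.6
tool_pos: [0.4681, 0.2837, 0.2053]
eef_rot: [1.0, 0.002, -0.001, 0.0]
contact_force: [0.7, -0.0, -2.8]
gripper_width: 0.0188
grip_force: 51.5
```

```bash
python3 g.py 469.5 285.5 190 0.1; python3 - <<'E'
from h import *
from workcell import get_image,status
import cv2
t=cv2.cvtColor(get_image("top"),cv2.COLOR_RGB2BGR);s=cv2.cvtColor(get_image("side"),cv2.COLOR_RGB2BGR)
z=lambda a,x,y,w,h,k:cv2.resize(a[y:y+h,x:x+w],None,fx=k,fy=k,interpolation=cv2.INTER_CUBIC)
cv2.imwrite("pics/c8.png",np.vstack([z(t,190,165,100,40,8)[:,:800],np.hstack([z(s,215,130,70,70,4),np.zeros((280,520,3),np.uint8)])]))
p=status.observe()["tool_pos"]
A=[p+[0,w,.0205] for w in(.068,-.068)]
print(((proj("top",A)-[190,165])*8).round(0).tolist(),((proj("side",A)-[215,130])*4+[0,320]).round(0).tolist())
E
```

```text
t 8.6 pos [468.1 283.7 205.3] d [ 1.4 -1.8 15.3] rot [0.03 0.11 0.11] F [ 0.7 -0.  -2.8] T [0.01 0.02 0.01] w 18.8 g 51.5
[[79.0, 196.0], [546.0, 210.0]] [[89.0, 518.0], [185.0, 419.0]]
```

View pics/c8.png

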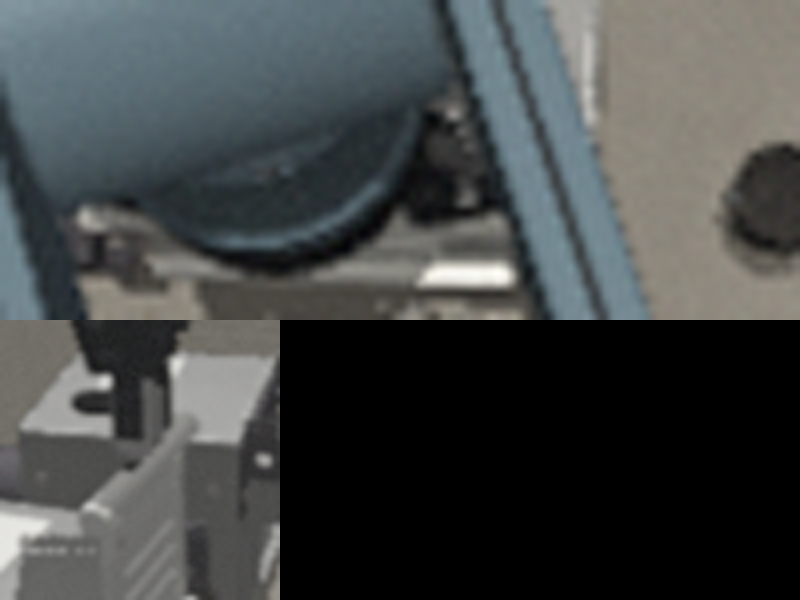

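The door is over the open hood, with its near barrel end at (95,515) in the side panel where predicted, and the arm hides the rest. Correcting x and y, then feeling downward.

To row units: 40 mm / 300 = 0.1333, 1.4 mm / 300 = 0.0047.

carry_out:
  deltas:
    - [[0.0047,-0.005,0.0333,0,0,0],[0.0047,-0.005,0.0667,0,0,0],[0.0047,-0.005,0.1,0,0,0],[0.0047,-0.005,0.1233,0,0,0],[0.0047,-0.005,0.1333,0,0,0]]

```text
time: 9.2
tool_pos: [0.47, 0.2851, 0.1648]
eef_rot: [1.0, 0.002, -0.001, 0.0]
contact_force: [0.7, -1.3, -2.6]
gripper_width: 0.0191
grip_force: 51.5
```

To row units: 8 mm / 300 = 0.0267, 6 mm / 300 = 0.02.

carry_out:
  deltas:
    - [[0,0,0.0067,0,0,0],[0,0,0.0133,0,0,0],[0,0,0.02,0,0,0],[0,0,0.0267,0,0,0],[0,0,0.0267,0,0,0]]

```text
time: 9.7
tool_pos: [0.4706, 0.2853, 0.1581]
eef_rot: [1.0, 0.002, -0.0, 0.0]
contact_force: [0.2, -0.7, -2.2]
gripper_width: 0.0188
grip_force: 51.5
```

To row units: 6 mm / 300 = 0.02, 4 mm / 300 = 0.0133.

carry_out:
  deltas:
    - [[0,0,0.0067,0,0,0],[0,0,0.0133,0,0,0],[0,0,0.02,0,0,0],[0,0,0.02,0,0,0]]

```text
time: 10.1
tool_pos: [0.4705, 0.2853, 0.1518]
eef_rot: [1.0, 0.002, -0.0, 0.0]
contact_force: [0.4, -0.4, -1.3]
gripper_width: 0.019
grip_force: 51.5
```

```bash
python3 g.py 469.5 285.3 114 0.1
```

```text
t 10.1 pos [470.5 285.3 151.8] d [-1.  -0.  37.8] rot [0.01 0.04 0.09] F [ 0.4 -0.4 -1.3] T [ 0.03 -0.02  0.01] w 19.0 g 51.5
```

To row units: 4 mm / 300 = 0.0133, 2 mm / 300 = 0.0067.

carry_out:
  deltas:
    - [[0,0,0.0067,0,0,0],[0,0,0.0133,0,0,0],[0,0,0.0133,0,0,0]]

```text
time: 10.4
tool_pos: [0.4705, 0.2853, 0.1478]
eef_rot: [1.0, 0.002, -0.0, 0.0]
contact_force: [-0.8, 0.2, -2.2]
gripper_width: 0.019
grip_force: 51.5
```

To row units: 4 mm / 300 = 0.0133, 2 mm / 300 = 0.0067.

carry_out:
  deltas:
    - [[0,0,0.0067,0,0,0],[0,0,0.0133,0,0,0],[0,0,0.0133,0,0,0]]

```text
time: 10.7
tool_pos: [0.4705, 0.2853, 0.1438]
eef_rot: [1.0, 0.002, -0.0, 0.0]
contact_force: [0.7, 0.0, -3.1]
gripper_width: 0.0192
grip_force: 51.5
```

```bash
python3 g.py 469.5 285.3 114 0.1
```

```text
t 10.7 pos [470.5 285.3 143.8] d [-1.  -0.  29.8] rot [0.01 0.04 0.09] F [ 0.7  0.  -3.1] T [ 0.04  0.03 -0.03] w 19.2 g 51.5
```

To row units: 4 mm / 300 = 0.0133, 2 mm / 300 = 0.0067.

carry_out:
  deltas:
    - [[0,0,0.0067,0,0,0],[0,0,0.0133,0,0,0],[0,0,0.0133,0,0,0]]

```text
time: 11.0
tool_pos: [0.4705, 0.2853, 0.1398]
eef_rot: [1.0, 0.002, -0.0, 0.0]
contact_force: [0.0, -0.3, -2.3]
gripper_width: 0.0191
grip_force: 51.5
```

To row units: 4 mm / 300 = 0.0133, 2 mm / 300 = 0.0067.

carry_out:
  deltas:
    - [[0,0,0.0067,0,0,0],[0,0,0.0133,0,0,0],[0,0,0.0133,0,0,0]]

```text
time: 11.3
tool_pos: [0.4705, 0.2853, 0.1359]
eef_rot: [1.0, 0.002, -0.0, 0.0]
contact_force: [0.6, 0.8, -3.3]
gripper_width: 0.0193
grip_force: 51.5
```

To row units: 4 mm / 300 = 0.0133, 2 mm / 300 = 0.0067.

carry_out:
  deltas:
    - [[0,0,0.0067,0,0,0],[0,0,0.0133,0,0,0],[0,0,0.0133,0,0,0]]

```text
time: 11.6
tool_pos: [0.4705, 0.2853, 0.1318]
eef_rot: [1.0, 0.002, -0.0, 0.0]
contact_force: [-0.0, 0.1, -1.5]
gripper_width: 0.019
grip_force: 51.5
```

To row units: 4 mm / 300 = 0.0133, 2 mm / 300 = 0.0067.

carry_out:
  deltas:
    - [[0,0,0.0067,0,0,0],[0,0,0.0133,0,0,0],[0,0,0.0133,0,0,0]]

```text
time: 11.9
tool_pos: [0.4705, 0.2853, 0.1278]
eef_rot: [1.0, 0.002, -0.0, 0.0]
contact_force: [-0.6, 0.4, -3.1]
gripper_width: 0.019
grip_force: 51.5
```

To row units: 4 mm / 300 = 0.0133, 2 mm / 300 = 0.0067.

carry_out:
  deltas:
    - [[0,0,0.0067,0,0,0],[0,0,0.0133,0,0,0],[0,0,0.0133,0,0,0]]

```text
time: 12.2
tool_pos: [0.4705, 0.2853, 0.1238]
eef_rot: [1.0, 0.002, -0.0, 0.0]
contact_force: [0.1, 0.4, -2.2]
gripper_width: 0.0189
grip_force: 51.5
```

carry_out:
  deltas:
    - [[0,0,0.005,0,0,0],[0,0,0.01,0,0,0],[0,0,0.01,0,0,0]]

```text
time: 12.5
tool_pos: [0.4706, 0.2853, 0.121]
eef_rot: [1.0, 0.002, -0.0, 0.0]
contact_force: [0.8, -0.1, -2.9]
gripper_width: 0.0191
grip_force: 51.5
```

To row units: 3 mm / 300 = 0.01, 1.5 mm / 300 = 0.005.

carry_out:
  deltas:
    - [[0,0,0.005,0,0,0],[0,0,0.01,0,0,0],[0,0,0.01,0,0,0]]

```text
time: 12.8
tool_pos: [0.4706, 0.2853, 0.118]
eef_rot: [1.0, 0.002, -0.0, 0.0]
contact_force: [-0.0, 0.1, -2.9]
gripper_width: 0.0192
grip_force: 51.5
```

To row units: 3 mm / 300 = 0.01, 1.5 mm / 300 = 0.005.

carry_out:
  deltas:
    - [[0,0,0.005,0,0,0],[0,0,0.01,0,0,0],[0,0,0.01,0,0,0]]

```text
time: 13.1
tool_pos: [0.4706, 0.2853, 0.1149]
eef_rot: [1.0, 0.002, -0.0, 0.0]
contact_force: [-1.6, -0.1, -1.2]
gripper_width: 0.019
grip_force: 51.5
```

To row units: 2 mm / 300 = 0.0067, 1 mm / 300 = 0.0033.

carry_out:
  deltas:
    - [[0,0,0.0033,0,0,0],[0,0,0.0067,0,0,0],[0,0,0.0067,0,0,0]]

```text
time: 13.4
tool_pos: [0.4707, 0.2854, 0.114]
eef_rot: [1.0, 0.002, 0.0, -0.0]
contact_force: [-2.7, -0.2, 4.8]
gripper_width: 0.0189
grip_force: 52.8
```

```bash
python3 g.py 469.5 285.3 114 0.1
```

```text
t 13.4 pos [470.7 285.4 114. ] d [-1.2  0.1 -0. ] rot [-0.01 -0.02  0.09] F [-2.7 -0.2  4.8] T [-0.17  0.48  0.01] w 18.9 g 52.8
```

To row units: -1 mm / 300 = -0.0033, -0.5 mm / 300 = -0.0017.

carry_out:
  deltas:
    - [[-0.0017,0,0,0,0,0],[-0.0033,0,0,0,0,0],[-0.0033,0,0.0017,0,0,0],[-0.0033,0,0.0017,0,0,0]]

```text
time: 13.8
tool_pos: [0.4704, 0.2855, 0.1137]
eef_rot: [1.0, 0.002, 0.001, -0.0]
contact_force: [-1.6, -0.3, 7.5]
gripper_width: 0.0191
grip_force: 53.3
```

```bash
python3 g.py 469.5 285.3 114 0.1
```

```text
t 13.8 pos [470.4 285.5 113.7] d [-0.9  0.2 -0.3] rot [-0.02 -0.1   0.09] F [-1.6 -0.3  7.5] T [-0.21  0.29 -0.01] w 19.1 g 53.3
```

Seated: x is now held by both V walls, and contact came at an axis height of about 134.5, matching the image estimate. Easing the preload and releasing gently.

To row units: -0.7 mm / 300 = -0.0023, 0.3 mm / 300 = 0.001.

carry_out:
  deltas:
    - [[0.001,0,-0.0023,0,0,0],[0.001,0,-0.0023,0,0,0],[0.001,0,-0.0023,0,0,0]]
  fingers: 24

```text
time: 14.1
tool_pos: [0.4701, 0.2854, 0.1131]
eef_rot: [1.0, 0.002, -0.0, -0.0]
contact_force: [0.2, -0.2, -1.6]
gripper_width: 0.0239
grip_force: 6.2
```

carry_out:
  deltas:
    - [[0,0,0,0,0,0],[0,0,0,0,0,0],[0,0,0,0,0,0]]
  fingers: 34

```text
time: 14.4
tool_pos: [0.4697, 0.2853, 0.113]
eef_rot: [1.0, 0.002, -0.0, 0.0]
contact_force: [-0.8, -0.0, -1.5]
gripper_width: 0.0339
grip_force: 4.1
```

```bash
python3 g.py 469.5 285.3 114 0.1
```

```text
t 14.4 pos [469.7 285.3 113. ] d [-0.2 -0.  -1. ] rot [0.01 0.05 0.09] F [-0.8 -0.  -1.5] T [-0.03  0.05 -0.01] w 33.9 g 4.1
```

At a 34 mm opening the tabs still push back at about 4 N. The pins have therefore passed the ear faces and entered the holes. Opening fully, then retreating upward.

carry_out:
  deltas:
    - [[0,0,0,0,0,0],[0,0,0,0,0,0]]
  fingers: 36.5

```text
time: 14.6
tool_pos: [0.4699, 0.2854, 0.1133]
eef_rot: [1.0, 0.002, -0.0, 0.0]
contact_force: [-1.0, 0.1, -1.6]
gripper_width: 0.0365
grip_force: 3.6
```

carry_out:
  deltas:
    - [[0,0,0,0,0,0],[0,0,0,0,0,0],[0,0,0,0,0,0],[0,0,0,0,0,0]]
  fingers: 75

```text
time: 15.0
tool_pos: [0.4702, 0.2854, 0.1137]
eef_rot: [1.0, 0.002, 0.0, -0.0]
contact_force: [-0.6, 0.2, -0.4]
gripper_width: 0.0751
grip_force: 0.0
```

To row units: -130 mm / 300 = -0.4333, -100 mm / 300 = -0.3333.

carry_out:
  deltas:
    - [[0,0,-0.0333,0,0,0],[0,0,-0.1,0,0,0],[0,0,-0.2,0,0,0],[0,0,-0.3333,0,0,0],[0,0,-0.4333,0,0,0]]

```text
time: 15.5
tool_pos: [0.4705, 0.2856, 0.2466]
eef_rot: [1.0, 0.002, 0.001, -0.0]
contact_force: [-0.1, -0.3, 0.1]
gripper_width: 0.0748
grip_force: 0.0
```

To row units: 190 mm / 300 = 0.6333, 140 mm / 300 = 0.4667.

carry_out:
  deltas:
    - [[-0.1,0,0,0,0,0],[-0.2333,0.1333,0,0,0,0],[-0.3,0.3,0,0,0,0],[-0.3,0.4667,0,0,0,0],[-0.3,0.6333,0,0,0,0]]

```text
time: 16.0
tool_pos: [0.3796, 0.1033, 0.2446]
eef_rot: [1.0, 0.003, 0.001, 0.0]
contact_force: [2.0, -0.8, 1.4]
gripper_width: 0.0754
grip_force: 0.0
```

To row units: 230 mm / 300 = 0.7667, 200 mm / 300 = 0.6667.

carry_out:
  deltas:
    - [[0,0.1667,0,0,0,0],[0,0.3333,0,0,0,0],[0,0.5,0,0,0,0],[0,0.6667,0,0,0,0],[0,0.7667,0,0,0,0]]

```text
time: 16.5
tool_pos: [0.3812, -0.1292, 0.2445]
eef_rot: [1.0, 0.0, 0.001, 0.001]
contact_force: [0.5, 0.2, 1.1]
gripper_width: 0.0753
grip_force: 0.0
```

```bash
python3 g.py 380 -150 243 0.1; python3 - <<'E'
from h import *
from workcell import get_image,status
import cv2
t=cv2.cvtColor(get_image("top"),cv2.COLOR_RGB2BGR);s=cv2.cvtColor(get_image("side"),cv2.COLOR_RGB2BGR)
z=lambda a,x,y,w,h,k:cv2.resize(a[y:y+h,x:x+w],None,fx=k,fy=k,interpolation=cv2.INTER_CUBIC)
m=np.zeros((600,800,3),np.uint8)
m[:250]=z(t,190,182,80,25,10);m[250:600,:350]=z(s,220,172,70,70,5)
m[250:490,360:760]=z(t,190,120,200,120,2)
cv2.imwrite("pics/c9.png",m)
qo=[.5611,.2893-.004,.0015]
A=H(qo,[[-91,68,134.5],[-91,-68,134.5],[-91,17,176.5],[-91,-17,176.5],[-91,9,176.5],[-91,-9,176.5],[-91,56,24.5]])
print(((proj("top",A)-[190,182]+.5)*10).round(0).tolist(),((proj("side",A)-[220,172]+.5)*5+[0,250]).round(0).tolist())
E
```

```text
t 16.5 pos [ 381.2 -129.2  244.5] d [-1.2 20.8  1.5] rot [ 0.11 -0.08 -0.06] F [0.5 0.2 1.1] T [-0.   -0.03 -0.03] w 75.3 g 0.0
[[144.0, 126.0], [684.0, 141.0], [334.0, 110.0], [474.0, 114.0], [367.0, 111.0], [441.0, 113.0], [234.0, 179.0]] [[94.0, 498.0], [208.0, 354.0], [138.0, 351.0], [167.0, 318.0], [145.0, 343.0], [160.0, 325.0], [114.0, 703.0]]
```

View pics/c9.png

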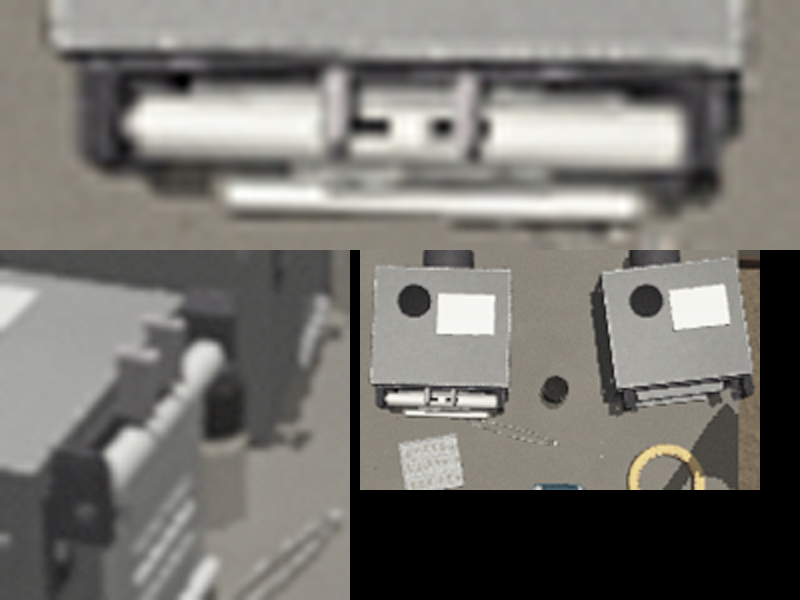

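The tabs stand at columns 337 and 468, close to the released prediction of 334 and 474 (squeezed would be 367 and 441). The barrel lies level between the ears with its right end at (208,358) against a predicted (208,354). The lip hangs as it did on the first hood, and the bottle and tape are where they were. Handing in.

```bash
python3 -c "
from workcell import workorder;print(workorder.job_done())"
```

```text
the job is handed in; nothing more can be done
None
```

The dust door is on the open hood, seated in its saddles and hanging shut. Both pins appear sprung out, judging by the tab positions and spring force. I handed the job in at about 17 s; no verdict came back.

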